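Present the notched filter plate label up over the dish

TASK

Three glass filter plates stand on edge in slotted stands; find the one with a small notch in a top corner: the notch marks its label end, and seen with the notch at the top left you are looking at its label face. Pinch that plate by the label end only, without ever touching its filter part with the fingers, lift it out and hold its middle over the glass dish, 10 to 25 cm above the bench, with the label face looking up: tipped over at least 45 degrees from upright, or flatter. Finish still holding it there, motionless in the gripper (do not put it down or let go), with the blank plates, the dish and the other things left where they were.

Things in the scene. Friction and masses are not known exactly. Their poses are not given: they have to be found in the camera images.
- plate: notched glass plate, 120 long x 5 thick x 46 mm high on edge, 65 g; top 51 mm above the bench, upper 34 mm free above the stand. Origin mid lower edge; x along it to the label end, z up, y out of the label face (level at the start, any direction). Notch 12 long x 10 mm high in the top corner at x 48 to 60 mm. Fingers only on the label end, x 22 to 60 mm (small paper label on its +y face)
- plate_filter_part: the filter part of the same plate (rigidly one with it): everything from x = -60 to x = +22 mm of the plate's frame, with the round filter disc (34 mm) in the plate's middle; same frame as plate; fingers must not touch it
- plate_middle (a point): centre of the notched plate (its x = 0, y = 0, z = 23 mm)
- plate_label_end (a point): a good point to pinch, on the label end of the notched plate (its x = 40, y = 0, z = 34 mm), midway through its thickness
- blank_1: blank filter plate, same glass and size as the notched one (120 x 5 x 46 mm) but all four corners square and no label; origin at the middle of its lower edge, x along its length, y through its thickness, z up; leave it in its stand
- blank_2: blank filter plate, same glass and size as the notched one (120 x 5 x 46 mm) but all four corners square and no label; origin at the middle of its lower edge, x along its length, y through its thickness, z up; leave it in its stand
- stand_1: fixed grey slotted stand, 90 x 70 x 17 mm, holding one plate on edge in a slot 90 mm long (along its x), 7.4 mm wide, slot floor 5 mm above the bench; origin on the bench at its middle, z up. Any of the three stands can hold the notched plate
- stand_2: fixed grey slotted stand, 90 x 70 x 17 mm, holding one plate on edge in a slot 90 mm long (along its x), 7.4 mm wide, slot floor 5 mm above the bench; origin on the bench at its middle, z up. Any of the three stands can hold the notched plate
- stand_3: fixed grey slotted stand, 90 x 70 x 17 mm, holding one plate on edge in a slot 90 mm long (along its x), 7.4 mm wide, slot floor 5 mm above the bench; origin on the bench at its middle, z up. Any of the three stands can hold the notched plate
- dish: shallow round glass dish, 64 mm across, 12 mm high, loose on the bench; origin at the middle of its underside
- timer_1: bystander: white lab timer, 62 x 62 x 19 mm, loose
- tweezers_1: bystander: tweezers lying flat, 126 x 10 x 8 mm, loose
- marker_1: bystander: marker lying near the front edge, 146 mm long, 13 mm thick, loose
- stopper_1: bystander: black rubber stopper, 28 mm across, 31 mm high, loose
- beaker_small: bystander: small glass beaker, 58 mm across, 68 mm high, loose
Mind the look-alikes: they are no part of the job. Leave any green look-alike of the stand_1 alone.

How it is judged:
On the way:
1. the notched plate is lifted clear of its stand in the fingers (height (world z) of plate_middle above 0.05 m and contact force between the fingers and plate above 0.5 N), for 0.1 s.
At the end, for the whole second after the job is handed in: The notched plate is held still in the fingers, label face within 55 degrees of straight up, its middle within 45 mm horizontally of the dish centre and 85 to 280 mm above the bench, off the dish; blanks and dish within 20 mm, bystanders within 30 mm of their start (angle between plate's own y axis and vertical below 0.96 rad and horizontal distance between plate_middle and dish below 0.045 m and height (world z) of plate_middle between 0.085 and 0.28 m and contact force between the fingers and plate above 0.5 N and contact force between plate and dish below 0.1 N and linear speed of plate below 0.02 m/s and angular speed of plate below 0.2 rad/s and distance of each of blank_1, blank_2, dish from where it was at the start of the episode below 0.02 m and distance of each of timer_1, tweezers_1, marker_1, stopper_1, beaker_small from where it was at the start of the episode below 0.03 m); the arm keeps its last pose, push and grip.
It fails at once if the fingers touch the filter part of the notched plate (contact force between the fingers and plate_filter_part above 0.5 N).
It fails at once if a blank plate or the dish is disturbed (distance of any of blank_1, blank_2, dish from where it was at the start of the episode above 0.02 m).
It fails at once if a bystander is disturbed (distance of any of timer_1, tweezers_1, marker_1, stopper_1, beaker_small from where it was at the start of the episode above 0.03 m).
It also fails if it takes over 40 s, if anything falls off the work surface, if the arm or the gripper's body presses on something with over 40 N, if the wrist force passes 120 N, or if a joint passes its speed limit or range.

ROBOT

A 7-joint arm with a two-finger parallel gripper is mounted at the origin on a cart in front of the work surface, level with it; the furniture and walls round the work are solid. World frame = base frame: x ahead of the robot, y to its left, z up, the work surface at z = 0. Lengths are in m, angles in rad, forces in N, time in s.
With the tool pointing down it reaches from about 0.35 to 0.9 m from the base axis. Payload 7.2 kg.
Tool frame: the origin (TCP) lies at the very end of the fingers, on their centre line; the grasp point (between the pads) lies 19 mm behind it (manip.grip_depth is the z of the grasp point in the tool frame, in m); z points along the fingers, y is the line along which they close (so a half turn about z gives the same grasp; the last joint's range is limited). The gripper opens to 85 mm and grips with 20 to 120 N. Pads are 22 mm wide; open, the fingers measure 114 mm over their backs; the gripper's body (76 mm by 85 mm) begins 54 mm behind the grasp point. The pads swing forward as they close: fully open they stand 13 mm farther back than shut.
Start: joints at [1.244, 0.411, -0.013, 1.596, 0.006, 1.134, -0.082], TCP at [0.16, -0.604, 0.231] pointing down, gripper open.
Joint ranges: [-2.95, 2.95], [-0.29, 1.99], [-1.47, 1.44], [0.14, 2.54], [-1.03, 4.17], [0.13, 1.85], [-2.86, 2.86]. Speed limits (rad/s): [2.39, 2.39, 3.01, 3.01, 3.14, 3.14, 3.14].

INTERFACE

Orientations are given as a 3x3 rotation matrix whose columns are the frame's x, y, z axes.
In Python, from cell import readout, vision, job_done, nets, manip gives the robot as it stands. The module is installed in compiled form; this text tells all that it offers.
- The arm moves only by the tool step_arm, never from a script. Its argument "motion" is a list of rows, each a list of 5 numbers: the finger opening in mm, from 0 to 85.4, then the shift along the tool's x, y, z in mm, then the turn about the tool's z in degrees. A call has 1 to 5 rows; each row shifts and turns the commanded pose from where the row before left it, along the tool's axes as they then stand; what a row does not reach is not made up. A row lasts 1/12 s, in which the tool goes at most 41.7 mm and 7.16 degrees, less where a joint would pass 70% of its speed; a pose out of reach is approached as far as the arm can. A call is refused whole if a number of a shift passes 41.7 or a number of a turn 7.16, either way. A call with a gripper value outside its range is refused whole. The fingers move at their own pace and stop on an object; "grip_force" is the grip in N (left out, the last holds). Time passes only in rows, so rows that do not move let the fingers close. It gives the time, the measured TCP pose, the force, the opening and the grip force at its end, in the units of the state.
- readout.sense(): the state, without advancing time (a new reading comes with each control period).
- vision.grab_frame(name): name is "scene" or "top"; returns a dict with "pixels" (384x512x3 uint8, red, green, blue), "z_map" (384x512 float32, m along the optical axis (not along the pixel's ray), 0 where there is no reading), "fx", "fy", "cx", "cy" (pixels), "view" (4x4, takes a point from world to camera coordinates). Camera axes: x right, y down, z forward; pixel columns grow to the right and rows downward; lengths in m; the calibration is good to about 2 mm. A picture is of the moment at which its call begins.
- job_done(): hands the job in; it is judged then, once.
Trained networks look in a picture, given as the dict that the camera call returned (one of the last four; its "shot" number tells which), for a name from the list of things; names that differ only in an ending like _2 or _b are one class to them, and where a whole thing is asked for, a point or a joint stands for the part that bears it (a point fixed in the world has none). Each returns a list of dicts, best first, with "conf" (0 to 1); they miss things now and then, are a little off and sometimes report something else, mostly with a low value. They report only what shows in the picture. A call takes as long as a camera call. They do not tell look-alikes from the thing itself.
- nets.silhouettes(picture, label): "pixels" (384x512 bool, what is visible of it).
- nets.pinpoint(picture, label): "position" ([x, y, z] in m, in world coordinates, good to about 4 mm: a listed point, or the origin of a listed thing).
The state is a dict: "t": time; "joints": joint angles; "joint_vel": joint speeds; "effort": joint torques, N m; "eef_pos": TCP position; "orientation": TCP orientation; "ft_force": force on the tool from outside, world axes, zero at the start; "ft_torque": the same for the moment, N m; "finger_gap": opening from 0.0 (shut) to 1.0 (fully open); "gripper_force": force on a finger pad.
Only numpy, scipy, OpenCV 4.12 (cv2) and the standard library are available. Lean on these libraries where they do the work, as an engineer would, in place of code of your own. Each camera call takes 0.05 s, during which the arm holds its last target. There are 200 camera calls.

## Working session

There is one attempt and no reset: what is moved stays moved. The work goes in short steps, Python scripts to look and compute and a tool call to move; the robot and the scene stay as the last step left them, time stands still between calls to the robot, and variables do not carry over. Pictures are saved under pics/ and viewed, at most 10 in all, crops included, and the job is handed in when it is done.

Besides the shell and the picture viewer there is one more tool, called after "Call:" by a JSON object that holds its "op" and its "data". step_arm: Moves the arm, as the interface text tells. Its arguments: {"type":"object","properties":{"motion":{"type":"array","items":{"type":"array","items":{"type":"number"}}},"grip_force":{"type":"number"}},"required":["motion"]}

```bash
mkdir -p pics
cat > h.py <<'E'
import numpy as np, cv2
from cell import readout, vision, job_done, nets, manip
def save(f,n,crop=None,scale=1):
    im=f["pixels"][:,:,::-1]
    if crop: a,b,c,d=crop; im=im[b:d,a:c]
    cv2.imwrite(n,cv2.resize(np.ascontiguousarray(im),None,fx=scale,fy=scale,interpolation=cv2.INTER_CUBIC))
def proj(f,p):
    q=f["view"]@np.append(p,1); return np.array([f["fx"]*q[0]/q[2]+f["cx"],f["fy"]*q[1]/q[2]+f["cy"]])
def atz(f,u,v,z):
    T=np.linalg.inv(f["view"]); d=T[:3,:3]@np.array([(u-f["cx"])/f["fx"],(v-f["cy"])/f["fy"],1]); o=T[:3,3]
    return o+d*(z-o[2])/d[2]
E
python3 - <<'E'
from h import *
np.set_printoptions(precision=3,suppress=True)
for c in ("top","scene"):
    f=vision.grab_frame(c); save(f,f"pics/{c}0.png",scale=1.5)
    print(c,f["fx"],"cam at",np.linalg.inv(f["view"])[:3,3])
    for l in ("plate","plate_middle","plate_label_end","blank_1","stand_1","dish","timer_1","beaker_small","stopper_1","tweezers_1","marker_1"):
        for d in nets.pinpoint(f,l)[:4]: print(l,round(d["conf"],2),np.array(d["position"]),proj(f,d["position"]).round())
s=readout.sense();print(s["eef_pos"],s["orientation"],s["t"],manip.grip_depth)
E
```

```text
top 491.7815217854603 cam at [ 0.339 -0.006  1.321]
plate 0.56 [0.479 0.02  0.004] [238. 221.]
plate_middle 0.71 [0.479 0.01  0.002] [242. 221.]
plate_middle 0.52 [0.476 0.015 0.029] [240. 221.]
plate_middle 0.28 [ 0.501 -0.019  0.036] [253. 211.]
plate_label_end 0.63 [ 0.505 -0.018  0.037] [252. 209.]
blank_1 0.67 [ 0.483 -0.219  0.008] [327. 217.]
blank_1 0.52 [0.498 0.213 0.005] [166. 215.]
stand_1 0.86 [0.498 0.21  0.002] [167. 215.]
stand_1 0.65 [ 0.617 -0.093 -0.001] [279. 170.]
stand_1 0.64 [0.476 0.011 0.001] [242. 222.]
stand_1 0.57 [ 0.482 -0.217 -0.002] [326. 218.]
dish 0.96 [ 0.652  0.034 -0.005] [232. 159.]
timer_1 0.74 [ 0.486 -0.215  0.002] [325. 216.]
timer_1 0.59 [ 0.654 -0.289  0.002] [349. 155.]
beaker_small 0.61 [0.763 0.196 0.   ] [173. 121.]
stopper_1 0.49 [ 0.378 -0.103  0.003] [285. 258.]
tweezers_1 0.37 [ 0.649 -0.292 -0.001] [350. 157.]
marker_1 0.7 [ 0.365  0.112 -0.   ] [204. 264.]
marker_1 0.49 [ 0.5    0.208 -0.001] [168. 215.]
scene 435.5339709821091 cam at [-0.079  0.547  0.574]
plate 0.81 [0.482 0.013 0.006] [268. 229.]
plate_middle 0.79 [0.478 0.009 
[... 193 characters left out ...]
14 -0.002] [333. 195.]
stand_1 0.94 [ 0.499  0.217 -0.002] [186. 269.]
stand_1 0.72 [ 0.614 -0.091  0.002] [263. 191.]
stand_1 0.64 [0.475 0.015 0.002] [270. 232.]
dish 0.69 [ 0.653  0.036 -0.002] [213. 204.]
dish 0.4 [0.474 0.011 0.004] [271. 231.]
timer_1 0.76 [ 0.646 -0.289  0.002] [307. 163.]
timer_1 0.68 [0.494 0.209 0.007] [190. 265.]
beaker_small 0.65 [0.758 0.199 0.   ] [132. 209.]
beaker_small 0.19 [ 0.499 -0.019  0.045] [274. 206.]
stopper_1 0.45 [ 0.379 -0.105 -0.003] [339. 233.]
tweezers_1 0.52 [ 0.606  0.25  -0.001] [144. 249.]
marker_1 0.69 [0.367 0.11  0.001] [272. 278.]
[ 0.16  -0.604  0.231] [[ 0.967  0.256  0.   ]
 [ 0.256 -0.967 -0.   ]
 [ 0.     0.    -1.   ]] 1.2 -0.0187
```

View pics/top0.png

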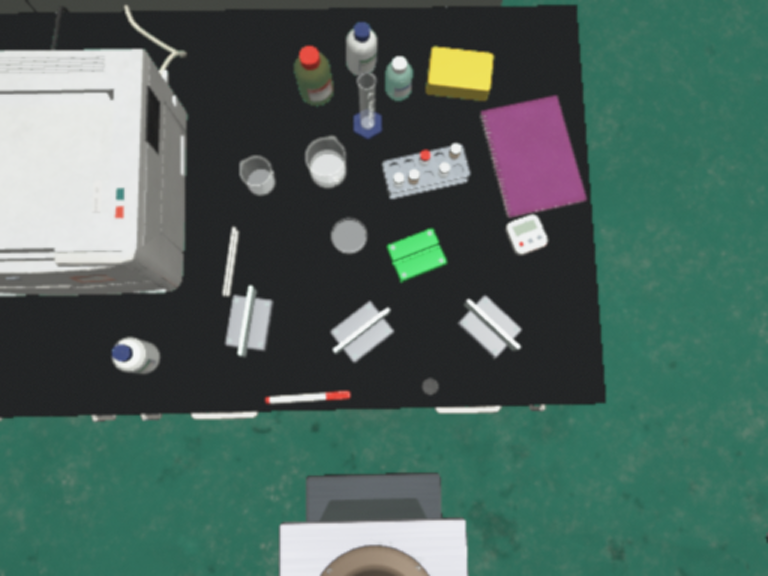

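View pics/scene0.png

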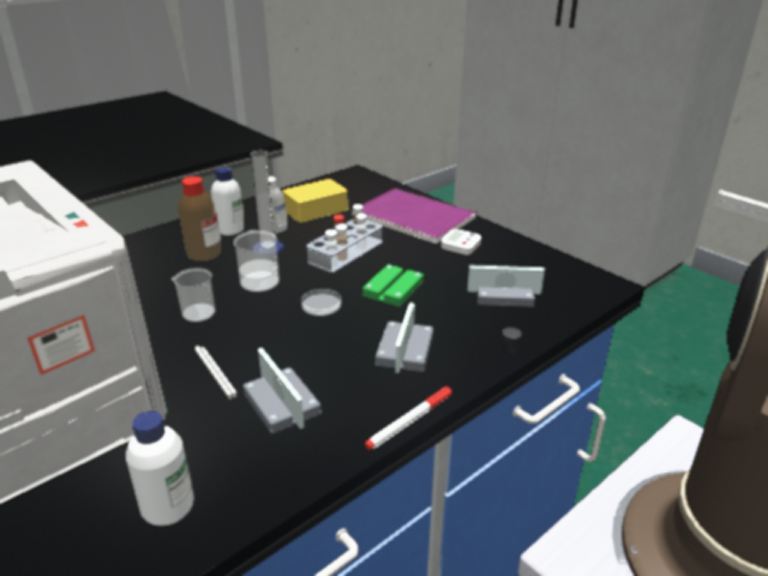

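Top view (512-px coordinates): candidates are the left plate (166,215), the middle plate (242,221) and the right plate (327,217). The green stand (279,170) is a look-alike. The networks favour the middle plate. I'll check all three in one enlarged crop.

Run:
```python
from h import *
f=vision.grab_frame("scene"); g=vision.grab_frame("top")
def c(f,u,v,r=32): return cv2.resize(np.ascontiguousarray(f["pixels"][v-r:v+r,u-r:u+r,::-1]),(260,260),interpolation=cv2.INTER_CUBIC)
cv2.imwrite("pics/crops.png",np.vstack([np.hstack([c(f,187,258),c(f,269,224),c(f,337,190)]),np.hstack([c(g,166,215),c(g,242,221),c(g,327,217)])]))
for n,F in (("scene",f),("top",g)):
    for l in ("plate","blank_1","plate_filter_part"):
        for d in nets.silhouettes(F,l)[:3]:
            m=d["pixels"]; v,u=np.nonzero(m)
            if len(u)<5: continue
            r=cv2.minAreaRect(np.stack([u,v],1).astype(np.float32)); print(n,l,round(d["conf"],2),len(u),np.round(cv2.boxPoints(r),1).tolist())
```

```text
scene plate 0.64 252 [[258.70001220703125, 246.5], [271.1000061035156, 203.1999969482422], [277.79998779296875, 205.10000610351562], [265.5, 248.39999389648438]]
scene plate 0.28 208 [[129.3000030517578, 233.1999969482422], [134.10000610351562, 229.8000030517578], [156.39999389648438, 261.70001220703125], [151.5, 265.0]]
scene blank_1 0.88 733 [[311.70001220703125, 194.0], [312.1000061035156, 177.3000030517578], [361.20001220703125, 178.5], [360.79998779296875, 195.10000610351562]]
scene blank_1 0.77 560 [[165.5, 239.60000610351562], [175.60000610351562, 232.10000610351562], [209.60000610351562, 277.5], [199.60000610351562, 285.1000061035156]]
scene plate_filter_part 0.62 216 [[258.6000061035156, 246.5], [269.20001220703125, 209.5], [276.20001220703125, 211.5], [265.6000061035156, 248.5]]
top plate 0.63 139 [[222.39999389648438, 230.89999389648438], [256.0, 205.6999969482422], [258.6000061035156, 209.10000610351562], [225.0, 234.3000030517578]]
top plate 0.54 413 [[221.0, 146.0], [243.0, 146.0], [243.0, 167.0], [221.0, 167.0]]
top blank_1 0.64 268 [[157.1999969482422, 236.39999389648438], [165.1999969482422, 190.5], [171.3000030517578, 191.60000610351562], [163.39999389648438, 237.39999389648438]]
top blank_1 0.61 232 [[308.6000061035156, 202.6999969482422], [312.0, 198.89999389648438], [345.8999938964844, 230.0], [342.5, 233.8000030517578]]
top plate_filter_part 0.42 515 [[335.1000061035156, 149.8000030517578], [356.79998779296875, 141.10000610351562], [365.3999938964844, 162.39999389648438], [343.70001220703125, 171.10000610351562]]
top plate_filter_part 0.2 180 [[222.39999389648438, 231.0], [257.3999938964844, 203.89999389648438], [260.29998779296875, 207.6999969482422], [225.3000030517578, 234.6999969482422]]
```

View pics/crops.png

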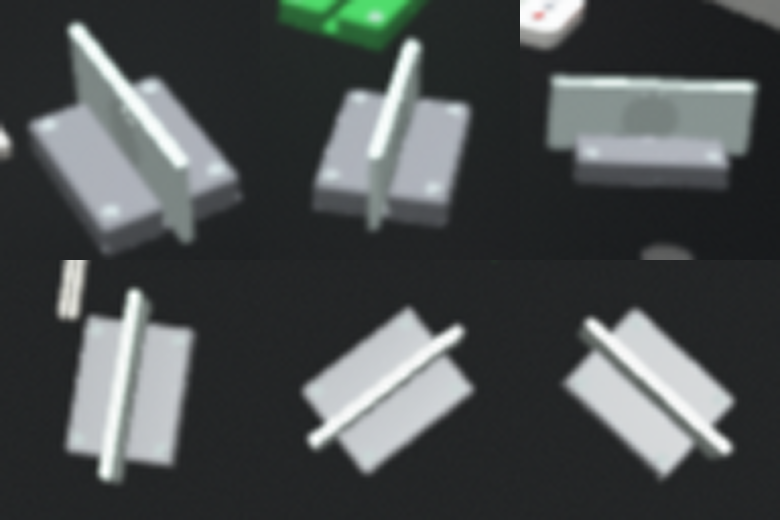

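The middle plate is the likely one. The left and right plates show two square top corners each, while the middle plate's far end (upper right in the top view) looks cut. I'll check that against the depth map and refine its pose.

Run:
```python
from h import *
np.set_printoptions(precision=3,suppress=True,linewidth=200)
g=vision.grab_frame("top"); T=np.linalg.inv(g["view"])
v,u=np.mgrid[0:384,0:512]; z=g["z_map"]
P=np.stack([(u-g["cx"])/g["fx"]*z,(v-g["cy"])/g["fy"]*z,z],-1)@T[:3,:3].T+T[:3,3]
for n,c in (("L",(166,215)),("M",(241,220)),("R",(327,216))):
    m=(np.hypot(u-c[0],v-c[1])<33)&(P[...,2]>0.03)&(P[...,2]<.07)&(z>0)
    Q=P[m]; ctr=Q[:,:2].mean(0); w,V=np.linalg.eigh(np.cov((Q[:,:2]-ctr).T)); d=V[:,1]*np.sign(V[0,1]); s=(Q[:,:2]-ctr)@d
    print(n,len(Q),"ctr",ctr,"dir",d,"range",s.min(),s.max())
    b=np.digitize(s,np.arange(-.06,.061,.01)); print([(round(float(np.median(Q[b==k,2])),3) if (b==k).any() else None) for k in range(14)])
    # brightness of the top edge
    px=[proj(g,[*(ctr+d*t),.049]) for t in np.arange(-.066,.067,.006)]
    gr=cv2.cvtColor(g["pixels"],cv2.COLOR_RGB2GRAY); print([int(max(gr[int(round(b))+j,int(round(a))+i] for i in(-1,0,1) for j in(-1,0,1))) for a,b in px])
```

```text
L 161 ctr [0.497 0.213] dir [ 0.988 -0.155] range -0.059132146344963527 0.06017098538639988
[None, 0.048, 0.049, 0.047, 0.049, 0.047, 0.049, 0.049, 0.048, 0.045, 0.048, 0.049, 0.049, 0.047]
[49, 236, 243, 243, 244, 244, 244, 244, 244, 244, 244, 244, 244, 244, 244, 244, 244, 244, 244, 243, 241, 241, 158]
M 121 ctr [0.477 0.014] dir [ 0.597 -0.802] range -0.058323824370246025 0.060810139598845334
[None, 0.047, 0.05, 0.048, 0.049, 0.051, 0.049, 0.05, 0.05, 0.051, 0.052, 0.05, 0.04, 0.043]
[64, 237, 241, 243, 244, 244, 245, 245, 245, 245, 245, 246, 245, 245, 245, 245, 245, 245, 244, 244, 243, 242, 128]
R 157 ctr [ 0.482 -0.215] dir [0.707 0.707] range -0.059108978799108675 0.06015867080590945
[None, 0.048, 0.049, 0.049, 0.048, 0.048, 0.048, 0.049, 0.05, 0.046, 0.05, 0.047, 0.048, 0.052]
[126, 235, 243, 243, 243, 245, 246, 246, 245, 245, 245, 245, 245, 245, 245, 246, 246, 245, 244, 242, 242, 228, 58]
```

Confirmed. Only the middle plate (242,221) loses about 10 mm of height at one end, so the notch is at its far-right end. Its direction is (0.60,-0.80) and the label face looks towards (+0.80,+0.60). The arm can only turn about the vertical, so this is the plan:
1. Pinch the plate and lift it out.
2. Stand it on clear bench and tip it over with the label face up.
3. Re-pinch the label end across its edges and lift.

First I'll travel above the plate.

Call:
{"op": "step_arm", "data": {"motion": [[85,28,-28,0,0],[85,28,-28,0,0],[85,28,-28,0,0],[85,28,-28,0,0],[85,28,-28,0,0]]}}

```text
t: 2.07
eef_pos: [0.26, -0.4314, 0.2314]
orientation: [[0.967, 0.256, 0.0], [0.256, -0.967, -0.0], [0.0, 0.0, -1.0]]
ft_force: [0.2, -0.8, 0.4]
finger_gap: 0.994
gripper_force: 0.0
```

Call:
{"op": "step_arm", "data": {"motion": [[85,28,-28,0,0],[85,28,-28,0,0],[85,28,-28,0,0],[85,28,-28,0,0],[85,28,-28,0,0]]}}

```text
t: 2.48
eef_pos: [0.3596, -0.2602, 0.2317]
orientation: [[0.967, 0.256, 0.001], [0.256, -0.967, -0.001], [0.0, 0.001, -1.0]]
ft_force: [0.7, 0.7, -0.3]
finger_gap: 0.994
gripper_force: 0.0
```

Call:
{"op": "step_arm", "data": {"motion": [[85,28,-28,0,0],[85,28,-28,0,0],[85,28,-28,0,0],[85,28,-28,0,0],[85,28,-28,0,0]]}}

```text
t: 2.9
eef_pos: [0.4592, -0.089, 0.2317]
orientation: [[0.967, 0.256, 0.001], [0.256, -0.967, -0.0], [0.001, 0.001, -1.0]]
ft_force: [0.1, -0.7, 1.4]
finger_gap: 0.996
gripper_force: 0.0
```

Call:
{"op": "step_arm", "data": {"motion": [[85,28,-28,0,0],[85,4,-4,0,0],[85,0,0,0,-7],[85,0,0,0,-7],[85,0,0,0,-7]]}}

```text
t: 3.32
eef_pos: [0.4813, -0.0513, 0.2313]
orientation: [[0.807, 0.591, -0.0], [0.591, -0.807, -0.0], [-0.0, 0.0, -1.0]]
ft_force: [-0.2, -0.2, -0.4]
finger_gap: 0.998
gripper_force: 0.0
```

Call:
{"op": "step_arm", "data": {"motion": [[85,0,0,0,-7],[85,0,0,0,-7],[85,0,0,0,-7],[85,0,0,0,-7],[85,0,0,0,-7]]}}

```text
t: 3.73
eef_pos: [0.4811, -0.0518, 0.2314]
orientation: [[0.323, 0.946, 0.0], [0.946, -0.323, -0.0], [-0.0, 0.0, -1.0]]
ft_force: [-0.5, 0.1, -0.5]
finger_gap: 0.991
gripper_force: 0.0
```

Call:
{"op": "step_arm", "data": {"motion": [[85,0,0,0,-7],[85,0,0,0,-7],[85,0,0,0,-7],[85,0,0,0,-7],[85,0,0,0,-7]]}}

```text
t: 4.15
eef_pos: [0.4812, -0.0519, 0.2314]
orientation: [[-0.278, 0.96, 0.0], [0.96, 0.278, -0.0], [-0.0, 0.0, -1.0]]
ft_force: [-0.1, -0.3, 1.0]
finger_gap: 0.994
gripper_force: 0.0
```

Call:
{"op": "step_arm", "data": {"motion": [[85,0,0,0,-7],[85,0,0,0,-7],[85,0,0,0,-7],[85,0,0,0,0],[85,0,0,0,0]]}}

```text
t: 4.57
eef_pos: [0.4811, -0.0518, 0.2313]
orientation: [[-0.596, 0.803, 0.0], [0.803, 0.596, 0.0], [-0.0, 0.0, -1.0]]
ft_force: [-0.4, 0.1, -0.1]
finger_gap: 0.997
gripper_force: 0.0
```

Call:
{"op": "step_arm", "data": {"motion": [[85,16,36,0,0],[85,0,0,38,0],[85,0,0,38,0],[60,0,0,38,0],[40,0,0,0,0]]}}

```text
t: 4.98
eef_pos: [0.4962, -0.0176, 0.1114]
orientation: [[-0.596, 0.803, -0.01], [0.803, 0.597, 0.001], [0.007, -0.008, -1.0]]
ft_force: [-0.8, -0.6, -0.8]
finger_gap: 0.746
gripper_force: 0.0
```

Run:
```python
from h import *
f=vision.grab_frame("top");g=vision.grab_frame("scene")
def c(f,u,v,r=36): return cv2.resize(np.ascontiguousarray(f["pixels"][v-r:v+r,u-r:u+r,::-1]),(390,390),interpolation=cv2.INTER_CUBIC)
cv2.imwrite("pics/near.png",np.hstack([c(f,246,216),c(g,269,214)]))
s=readout.sense(); print(s["eef_pos"],s["finger_gap"]); print(proj(f,s["eef_pos"]),proj(g,s["eef_pos"]))
```

```text
[ 0.49987407 -0.01691277  0.11718799] 0.5663821601804221
[252.03479371 207.08115016] [273.71914909 177.51175829]
```

View pics/near.png

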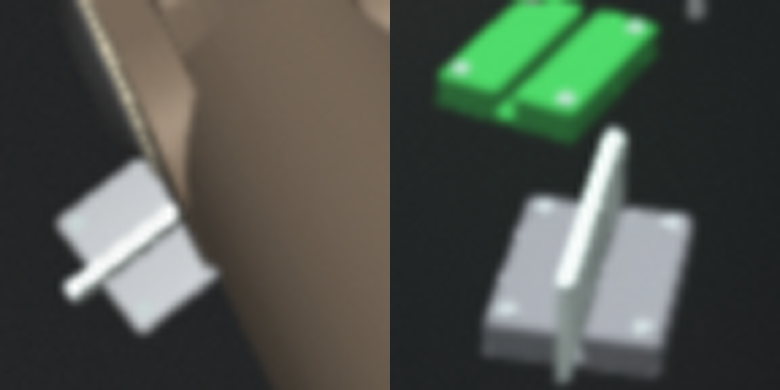

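The right half shows the plate untouched in its stand, with the gripper above the crop. The top view is hidden by the arm. The tool is within 1 mm of its aim, so I'll lower and pinch.

Call:
{"op": "step_arm", "data": {"motion": [[40,0,0,30,0],[40,0,0,30,0],[40,0,0,30,0],[40,0,0,0,0],[40,0,0,0,0]], "grip_force": 25}}

```text
t: 5.5
eef_pos: [0.5013, -0.0171, 0.0288]
orientation: [[-0.599, 0.801, 0.001], [0.801, 0.599, -0.0], [-0.0, 0.0, -1.0]]
ft_force: [-0.1, -0.9, 0.2]
finger_gap: 0.469
gripper_force: 0.0
```

Call:
{"op": "step_arm", "data": {"motion": [[20,0,0,0,0],[10,0,0,0,0],[0,0,0,0,0],[0,0,0,0,0],[0,0,0,0,0]]}}

```text
t: 5.92
eef_pos: [0.5018, -0.0176, 0.0294]
orientation: [[-0.599, 0.801, 0.003], [0.801, 0.599, -0.001], [-0.003, 0.002, -1.0]]
ft_force: [-1.9, -1.4, 11.2]
finger_gap: 0.053
gripper_force: 28.3
```

Call:
{"op": "step_arm", "data": {"motion": [[0,0,0,0,0],[0,0,0,-15,0],[0,0,0,-25,0],[0,0,0,-35,0],[0,0,0,-35,0]], "grip_force": 45}}

```text
t: 6.33
eef_pos: [0.4999, -0.0169, 0.1391]
orientation: [[-0.6, 0.8, -0.001], [0.8, 0.6, 0.0], [0.001, -0.0, -1.0]]
ft_force: [1.1, -1.0, -1.4]
finger_gap: 0.042
gripper_force: 47.0
```

Call:
{"op": "step_arm", "data": {"motion": [[0,0,0,0,-6],[0,0,0,0,-6],[0,0,0,0,-6],[0,0,0,0,-6],[0,0,0,0,-6]]}}

```text
t: 6.75
eef_pos: [0.5007, -0.0174, 0.1386]
orientation: [[-0.921, 0.389, 0.002], [0.389, 0.921, -0.001], [-0.002, -0.0, -1.0]]
ft_force: [0.2, -0.4, -1.3]
finger_gap: 0.043
gripper_force: 47.0
```

Call:
{"op": "step_arm", "data": {"motion": [[0,0,0,0,-6],[0,0,0,0,-6],[0,0,0,0,-6],[0,0,0,0,-5],[0,0,0,0,0]]}}

```text
t: 7.17
eef_pos: [0.5006, -0.0175, 0.1381]
orientation: [[-1.0, -0.0, 0.001], [-0.0, 1.0, -0.0], [-0.001, -0.0, -1.0]]
ft_force: [0.5, 0.3, -0.7]
finger_gap: 0.048
gripper_force: 47.0
```

Call:
{"op": "step_arm", "data": {"motion": [[0,-15,32,0,0],[0,-15,32,0,0],[0,-15,32,0,0],[0,-15,32,0,0],[0,-15,32,0,0]]}}

```text
t: 7.58
eef_pos: [0.5767, 0.1438, 0.1381]
orientation: [[-1.0, 0.007, 0.001], [0.007, 1.0, -0.0], [-0.001, -0.0, -1.0]]
ft_force: [0.4, 0.1, -1.3]
finger_gap: 0.047
gripper_force: 47.0
```

Run:
```python
from h import *
np.set_printoptions(precision=4,suppress=True)
g=vision.grab_frame("scene");f=vision.grab_frame("top")
save(g,"pics/held.png",(100,100,340,280),3)
for F in(g,f):
  for l in ("plate","plate_middle","plate_label_end"):
    for d in nets.pinpoint(F,l)[:2]: print(l,round(d["conf"],2),np.array(d["position"]))
s=readout.sense(); print(s["eef_pos"],s["orientation"],s["finger_gap"],s["t"])
```

```text
plate 0.67 [0.539  0.1473 0.111 ]
plate_middle 0.85 [0.5414 0.1426 0.1328]
plate_label_end 0.6 [0.5767 0.1477 0.1531]
plate 0.46 [0.5419 0.1543 0.1145]
plate_middle 0.67 [0.5384 0.1533 0.1377]
[0.5758 0.1408 0.1374] [[-1.      0.0058  0.0001]
 [ 0.0058  1.     -0.0012]
 [-0.0001 -0.0012 -1.    ]] 0.047055064033676715 7.9833
```

View pics/held.png

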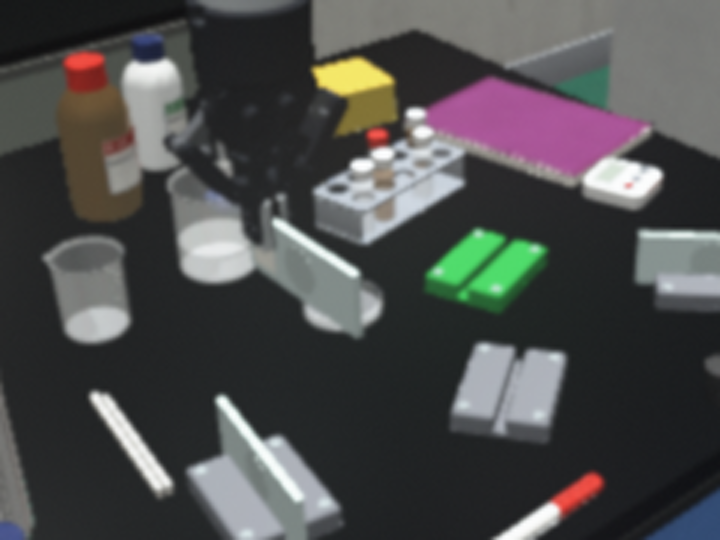

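The picture shows the notched plate level in the fingers at (320,275). Its stand at (510,390) is empty and everything else is in place. I'll lower it to the clear bench.

Call:
{"op": "step_arm", "data": {"motion": [[0,0,0,35,0],[0,0,0,35,0],[0,0,0,30,0],[0,0,0,7,0],[0,0,0,0,0]]}}

```text
t: 8.4
eef_pos: [0.5745, 0.1409, 0.0285]
orientation: [[-1.0, 0.005, -0.004], [0.005, 1.0, -0.001], [0.004, -0.001, -1.0]]
ft_force: [-0.2, 0.4, -0.9]
finger_gap: 0.045
gripper_force: 46.9
```

Call:
{"op": "step_arm", "data": {"motion": [[0,0,0,2,0],[0,0,0,2,0],[0,0,0,1,0],[0,0,0,1,0],[0,0,0,0,0]]}}

```text
t: 8.82
eef_pos: [0.5764, 0.1426, 0.0251]
orientation: [[-1.0, 0.003, 0.001], [0.003, 1.0, 0.0], [-0.001, 0.0, -1.0]]
ft_force: [-0.8, 0.2, -0.4]
finger_gap: 0.048
gripper_force: 46.9
```

Call:
{"op": "step_arm", "data": {"motion": [[0,0,0,1,0],[0,0,0,0,0],[0,0,0,0,0]]}}

```text
t: 9.07
eef_pos: [0.5764, 0.1427, 0.0246]
orientation: [[-1.0, 0.003, 0.001], [0.003, 1.0, -0.0], [-0.001, -0.0, -1.0]]
ft_force: [-2.1, -1.3, 8.0]
finger_gap: 0.046
gripper_force: 48.3
```

Call:
{"op": "step_arm", "data": {"motion": [[0,0,0,1,0],[0,0,0,0,0],[0,0,0,0,0]]}}

```text
t: 9.32
eef_pos: [0.5765, 0.1428, 0.0245]
orientation: [[-1.0, 0.003, 0.002], [0.003, 1.0, -0.001], [-0.002, -0.001, -1.0]]
ft_force: [-5.4, -3.0, 16.7]
finger_gap: 0.044
gripper_force: 49.6
```

Call:
{"op": "step_arm", "data": {"motion": [[4,0,0,-1,0],[10,0,0,0,0],[20,0,0,0,0],[30,0,0,0,0],[30,0,0,0,0]], "grip_force": 20}}

```text
t: 9.73
eef_pos: [0.5758, 0.1426, 0.0231]
orientation: [[-1.0, 0.003, -0.0], [0.003, 1.0, -0.0], [0.0, -0.0, -1.0]]
ft_force: [0.4, -0.3, 0.3]
finger_gap: 0.353
gripper_force: 0.0
```

Call:
{"op": "step_arm", "data": {"motion": [[35,0,-5,0,0],[40,0,-5,0,0],[45,0,-5,0,0],[50,0,-5,0,0],[55,0,-5,0,0]]}}

```text
t: 10.15
eef_pos: [0.5758, 0.1167, 0.0232]
orientation: [[-1.0, 0.003, -0.0], [0.003, 1.0, -0.0], [0.0, -0.0, -1.0]]
ft_force: [-1.1, -0.2, -0.1]
finger_gap: 0.647
gripper_force: 0.0
```

Run:
```python
from h import *
np.set_printoptions(precision=4,suppress=True)
g=vision.grab_frame("scene")
save(g,"pics/lean.png",(130,130,310,270),4)
s=readout.sense(); print(s["eef_pos"],s["finger_gap"],s["ft_force"],s["t"])
```

```text
[0.576  0.1153 0.0231] 0.6435747922364536 [ 0.1177 -0.4989 -0.3859] 10.2
```

View pics/lean.png

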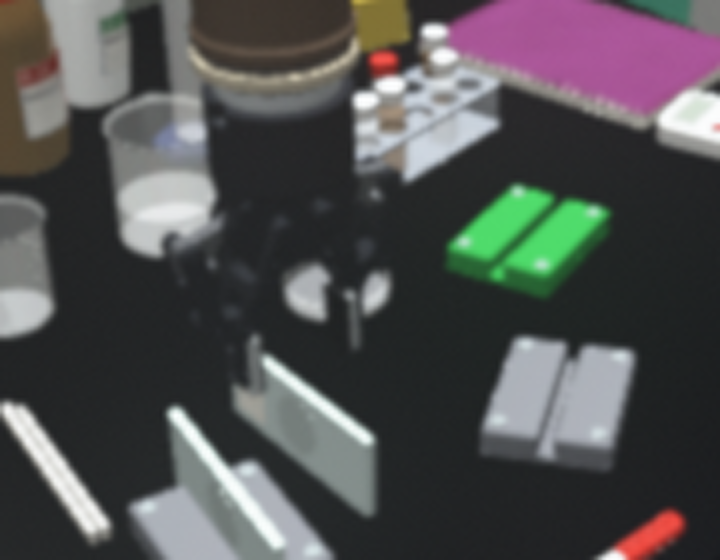

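The plate (310,430) stands free at the new spot. The left finger touches its label face at (250,370), so I'll push it gently over to the right.

Call:
{"op": "step_arm", "data": {"motion": [[55,0,-3,0,0],[55,0,-3,0,0],[55,0,-3,0,0],[55,0,0,0,0],[55,0,0,0,0]]}}

```text
t: 10.62
eef_pos: [0.5758, 0.1084, 0.0233]
orientation: [[-1.0, 0.003, 0.0], [0.003, 1.0, -0.0], [-0.0, -0.0, -1.0]]
ft_force: [1.1, 0.5, 0.4]
finger_gap: 0.64
gripper_force: 0.0
```

Run:
```python
from h import *
np.set_printoptions(precision=4,suppress=True)
g=vision.grab_frame("scene")
save(g,"pics/lean2.png",(150,180,270,270),5)
s=readout.sense(); print(s["eef_pos"],s["finger_gap"],s["ft_force"],s["t"])
```

```text
[0.5758 0.1087 0.0233] 0.6463624111822608 [0.0466 0.4929 0.6782] 10.6667
```

View pics/lean2.png

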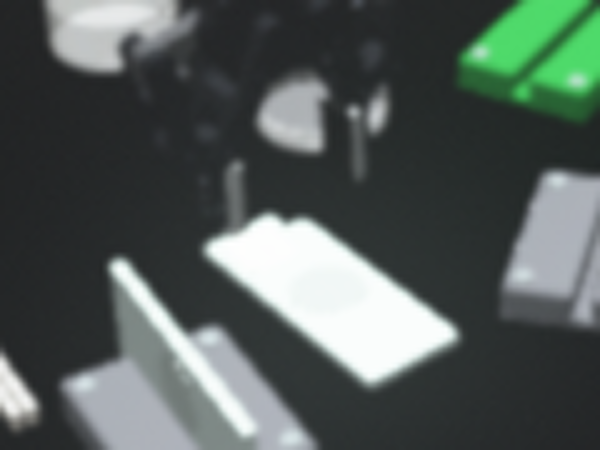

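The plate lies flat with its label face up. It spans crop pixels (205,250) to (460,335), with the notch at (285,220). I'll measure its pose from the scene view.

Run:
```python
from h import *
np.set_printoptions(precision=4,suppress=True)
g=vision.grab_frame("scene")
gr=cv2.cvtColor(g["pixels"],cv2.COLOR_RGB2GRAY)
m=(gr>170).astype(np.uint8); n,l,st,c=cv2.connectedComponentsWithStats(m)
k=l[238,216]; print(k,st[k])
cn=cv2.findContours((l==k).astype(np.uint8),cv2.RETR_EXTERNAL,cv2.CHAIN_APPROX_NONE)[0][0][:,0]
W=np.array([atz(g,a,b,.005)[:2] for a,b in cn],np.float32)
r=cv2.minAreaRect(W); print(r); print(cv2.boxPoints(r))
for t in ("plate_middle","plate_label_end"):
    for d in nets.pinpoint(g,t)[:2]: print(t,round(d["conf"],2),np.array(d["position"]))
```

```text
33 [191 223  50  34 793]
((0.5351320505142212, 0.11850027740001678), (0.04867090284824371, 0.12341564893722534), 89.991455078125)
[[0.4734 0.0942]
 [0.5968 0.0942]
 [0.5968 0.1428]
 [0.4734 0.1428]]
plate_middle 0.76 [0.5423 0.1152 0.0044]
plate_middle 0.43 [ 0.3639  0.1106 -0.0008]
plate_label_end 0.59 [0.5781 0.106  0.0059]
```

Call:
{"op": "step_arm", "data": {"motion": [[58,0,5,0,0],[58,0,5,0,0],[58,0,0,8,0],[58,0,0,8,0],[58,0,0,0,0]]}}

```text
t: 11.23
eef_pos: [0.5747, 0.1182, 0.0053]
orientation: [[-1.0, 0.002, -0.002], [0.002, 1.0, -0.001], [0.002, -0.001, -1.0]]
ft_force: [-0.6, -0.9, -0.5]
finger_gap: 0.68
gripper_force: 0.0
```

Call:
{"op": "step_arm", "data": {"motion": [[58,0,0,2,0],[58,0,0,2,0],[58,0,0,0,0],[58,0,0,0,0]]}}

```text
t: 11.57
eef_pos: [0.5758, 0.1185, 0.0032]
orientation: [[-1.0, 0.003, -0.0], [0.003, 1.0, -0.0], [0.0, -0.0, -1.0]]
ft_force: [0.5, -0.9, 0.8]
finger_gap: 0.68
gripper_force: 0.0
```

Call:
{"op": "step_arm", "data": {"motion": [[58,0,0,2,0],[58,0,0,0,0],[58,0,0,0,0]]}}

```text
t: 11.82
eef_pos: [0.5759, 0.1185, 0.0013]
orientation: [[-1.0, 0.003, 0.0], [0.003, 1.0, -0.0], [-0.0, -0.0, -1.0]]
ft_force: [-0.7, 0.1, -0.5]
finger_gap: 0.68
gripper_force: 0.0
```

Call:
{"op": "step_arm", "data": {"motion": [[58,0,0,2,0],[58,0,0,0,0],[58,0,0,0,0]]}}

```text
t: 12.07
eef_pos: [0.5758, 0.1185, -0.0008]
orientation: [[-1.0, 0.003, -0.0], [0.003, 1.0, -0.0], [0.0, -0.0, -1.0]]
ft_force: [0.7, -1.0, 1.2]
finger_gap: 0.678
gripper_force: 0.0
```

Call:
{"op": "step_arm", "data": {"motion": [[58,0,0,1.5,0],[58,0,0,0,0],[58,0,0,0,0]]}}

```text
t: 12.32
eef_pos: [0.5758, 0.1186, -0.0023]
orientation: [[-1.0, 0.003, -0.0], [0.003, 1.0, -0.0], [0.0, -0.0, -1.0]]
ft_force: [-0.1, -0.2, 0.2]
finger_gap: 0.68
gripper_force: 0.0
```

Call:
{"op": "step_arm", "data": {"motion": [[58,0,0,1.5,0],[58,0,0,0,0],[58,0,0,0,0]]}}

```text
t: 12.57
eef_pos: [0.5758, 0.1186, -0.0038]
orientation: [[-1.0, 0.003, -0.0], [0.003, 1.0, -0.0], [0.0, -0.0, -1.0]]
ft_force: [0.4, 0.2, -0.5]
finger_gap: 0.676
gripper_force: 0.0
```

Call:
{"op": "step_arm", "data": {"motion": [[58,0,0,1.5,0],[58,0,0,0,0],[58,0,0,0,0]]}}

```text
t: 12.82
eef_pos: [0.576, 0.1187, -0.0045]
orientation: [[-1.0, 0.003, 0.001], [0.003, 1.0, -0.0], [-0.001, -0.0, -1.0]]
ft_force: [-3.3, -0.7, 7.3]
finger_gap: 0.68
gripper_force: 3.8
```

Call:
{"op": "step_arm", "data": {"motion": [[58,0,0,-3.5,0],[52,0,0,0,0],[48,0,0,0,0],[40,0,0,0,0],[40,0,0,0,0]], "grip_force": 25}}

```text
t: 13.23
eef_pos: [0.5761, 0.1185, -0.0014]
orientation: [[-1.0, 0.003, 0.0], [0.003, 1.0, -0.0], [-0.0, -0.0, -1.0]]
ft_force: [-0.2, -0.6, 4.7]
finger_gap: 0.528
gripper_force: 25.2
```

Call:
{"op": "step_arm", "data": {"motion": [[30,0,0,0,0],[30,0,0,0,0],[30,0,0,0,0]], "grip_force": 50}}

```text
t: 13.48
eef_pos: [0.5761, 0.1185, -0.0012]
orientation: [[-1.0, 0.003, 0.001], [0.003, 1.0, -0.0], [-0.001, -0.0, -1.0]]
ft_force: [-2.0, -1.6, 6.7]
finger_gap: 0.514
gripper_force: 49.8
```

Call:
{"op": "step_arm", "data": {"motion": [[30,0,0,-4,0],[30,0,0,-8,0],[30,0,0,-15,0],[30,0,0,-15,0],[30,0,0,0,0]]}}

```text
t: 13.9
eef_pos: [0.5777, 0.1197, 0.0442]
orientation: [[-1.0, 0.003, 0.005], [0.003, 1.0, 0.001], [-0.005, 0.001, -1.0]]
ft_force: [1.2, 0.2, -0.0]
finger_gap: 0.515
gripper_force: 50.9
```

Run:
```python
from h import *
np.set_printoptions(precision=4,suppress=True)
g=vision.grab_frame("scene"); save(g,"pics/up.png",(150,160,290,265),5)
for t in ("plate_middle","plate_label_end","dish"):
    for d in nets.pinpoint(g,t)[:2]: print(t,round(d["conf"],2),np.array(d["position"]))
s=readout.sense(); print(s["eef_pos"],s["finger_gap"],s["gripper_force"],s["t"])
```

```text
plate_middle 0.95 [0.5406 0.118  0.0459]
plate_label_end 0.67 [0.5787 0.1126 0.0514]
plate_label_end 0.43 [ 0.5006  0.2216 -0.0011]
dish 0.74 [ 0.4831 -0.2178 -0.0031]
dish 0.53 [0.6514 0.0348 0.0018]
[0.5758 0.1183 0.0404] 0.5167860383674342 50.899858474731445 14.1
```

View pics/up.png

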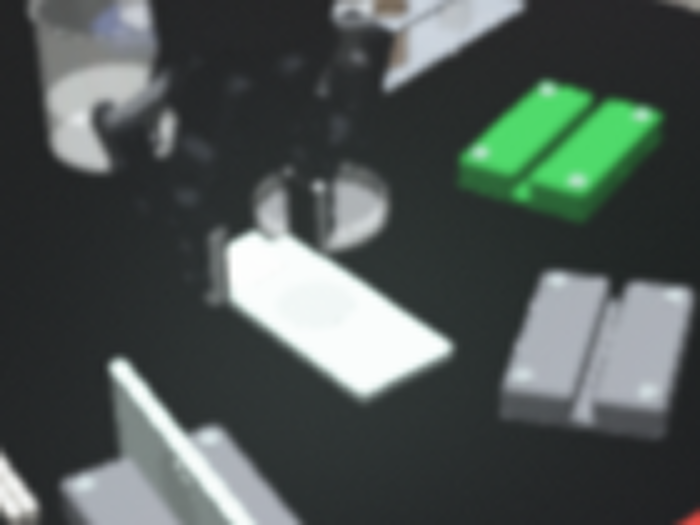

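The plate is held flat and label up, at crop pixels (230,240) to (455,350). I'll raise it and carry it over the dish.

Call:
{"op": "step_arm", "data": {"motion": [[30,0,0,-20,0],[30,0,0,-30,0],[30,0,0,-35,0],[30,0,0,-35,0],[30,0,0,-20,0]]}}

```text
t: 14.52
eef_pos: [0.5764, 0.1193, 0.1834]
orientation: [[-1.0, 0.003, 0.002], [0.003, 1.0, 0.001], [-0.002, 0.001, -1.0]]
ft_force: [0.5, 0.8, -0.6]
finger_gap: 0.51
gripper_force: 51.2
```

Call:
{"op": "step_arm", "data": {"motion": [[30,-12,-9,0,0],[30,-25,-18,0,0],[30,-25,-18,0,0],[30,-25,-18,0,0],[30,-15,-11,0,0]]}}

```text
t: 14.93
eef_pos: [0.6796, 0.0402, 0.1782]
orientation: [[-1.0, 0.006, -0.001], [0.006, 1.0, -0.002], [0.001, -0.002, -1.0]]
ft_force: [0.3, -0.6, -0.4]
finger_gap: 0.515
gripper_force: 51.1
```

Call:
{"op": "step_arm", "data": {"motion": [[30,-11,-9,0,0],[30,0,0,0,0],[30,0,0,0,0],[30,0,0,0,0],[30,0,0,0,0]]}}

```text
t: 15.35
eef_pos: [0.6877, 0.0364, 0.18]
orientation: [[-1.0, 0.001, -0.001], [0.001, 1.0, 0.0], [0.001, 0.0, -1.0]]
ft_force: [-0.1, 0.4, -1.1]
finger_gap: 0.516
gripper_force: 51.1
```

Run:
```python
from h import *
np.set_printoptions(precision=4,suppress=True)
g=vision.grab_frame("scene"); save(g,"pics/end.png",None,1.5)
for t in ("plate_middle","plate_label_end","dish"):
    for d in nets.pinpoint(g,t)[:2]: print(t,round(d["conf"],2),np.array(d["position"]))
s=readout.sense(); print(s["eef_pos"],s["finger_gap"],s["gripper_force"],s["t"])
```

```text
plate_middle 0.76 [0.6469 0.0346 0.1822]
plate_middle 0.68 [ 0.4831 -0.2179  0.0014]
plate_label_end 0.58 [0.6885 0.0265 0.1892]
dish 0.57 [ 0.6508  0.0334 -0.0006]
dish 0.51 [ 0.4997  0.2174 -0.0037]
[0.6883 0.0358 0.1806] 0.5112506727054603 51.12504601478577 15.55
```

View pics/end.png

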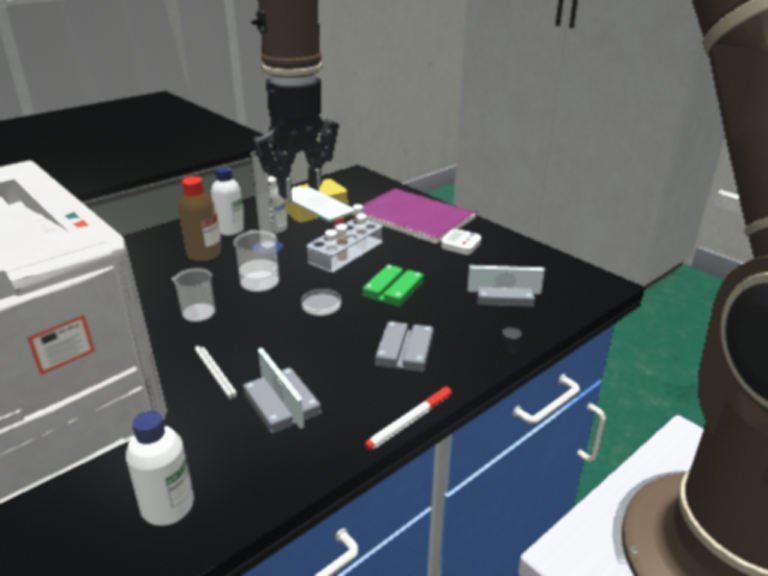

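The plate is held flat at (322,203), 18 cm above the dish at (321,302), and nothing else has moved. I'll hand the job in.

```bash
python3 -c "
from cell import job_done
print(job_done())"
```

```text
the job is handed in; nothing more can be done
None
```

The job is handed in: the notched plate is pinched by its label end and held flat, label face up, about 18 cm above the dish, its middle within about 5 mm of the dish centre; the last picture showed everything else in its place, and the judge gave no verdict.

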